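# Find the stiff tablet case and dock it for repair

## Task

Check the hinges of the three tablet cases in the rack, from the robot's left to its right: swing each lid up to at least 45 degrees by its yellow pull and find out whether it moves freely. Slide the one stiff case backwards out from under the rack's lip, carry it to the red dock, slide it forwards until its toe is fully home under the dock's lip, and leave its lid standing about half open as the repair sign. Leave the two good cases home in their places in the rack with their lids shut, and do not disturb the other things on the bench.

Things in the scene. Friction and masses are not known exactly. Their poses are not given: they have to be found in the camera images.
- case_a: white tablet case, blue hinged lid; all three look alike, which stands where varies. Box 100 mm long (x), 56 wide (y), 44 tall, about 0.5 kg with its lid; origin at the centre of its underside, -x is its front. A grey toe, 48 mm wide, 6 thick, juts 16 mm forward from the foot of the front (to x = -66). Hinge line along y at x = +50, z = +48 mm; shut lid (54 wide, 7 thick) spans z = 45 to 52. Sides can be gripped.
- case_b: white tablet case, blue hinged lid; all three look alike, which stands where varies. Box 100 mm long (x), 56 wide (y), 44 tall, about 0.5 kg with its lid; origin at the centre of its underside, -x is its front. A grey toe, 48 mm wide, 6 thick, juts 16 mm forward from the foot of the front (to x = -66). Hinge line along y at x = +50, z = +48 mm; shut lid (54 wide, 7 thick) spans z = 45 to 52. Sides can be gripped.
- case_c: white tablet case, blue hinged lid; all three look alike, which stands where varies. Box 100 mm long (x), 56 wide (y), 44 tall, about 0.5 kg with its lid; origin at the centre of its underside, -x is its front. A grey toe, 48 mm wide, 6 thick, juts 16 mm forward from the foot of the front (to x = -66). Hinge line along y at x = +50, z = +48 mm; shut lid (54 wide, 7 thick) spans z = 45 to 52. Sides can be gripped.
- lid_a (a joint): case_a: lid angle, rad: 0 shut, grows as its front rises, stop at 1.4. All start shut. A good hinge needs only about 0.4 N at the pull and, let go at any angle, the lid drops shut by its own weight; a stiff one needs about 4 N either way and stays at whatever angle it is left. Exactly one of the three is stiff; its looks do not show it.
- lid_b (a joint): case_b: lid angle, rad: 0 shut, grows as its front rises, stop at 1.4. All start shut. A good hinge needs only about 0.4 N at the pull and, let go at any angle, the lid drops shut by its own weight; a stiff one needs about 4 N either way and stays at whatever angle it is left. Exactly one of the three is stiff; its looks do not show it.
- lid_c (a joint): case_c: lid angle, rad: 0 shut, grows as its front rises, stop at 1.4. All start shut. A good hinge needs only about 0.4 N at the pull and, let go at any angle, the lid drops shut by its own weight; a stiff one needs about 4 N either way and stays at whatever angle it is left. Exactly one of the three is stiff; its looks do not show it.
- pull_a (a point): case_a: centre of its lid's yellow barrel pull: cylinder 14 mm across, 20 mm long, lying along the case's y, on a 10 mm wide stem before the lid; 125 mm from the hinge line (at x = -75, z = +48 of the case when shut), clear below, 18 mm clear behind. Pinched on its flat ends (20 mm apart) it turns between the fingers as the lid swings.
- pull_b (a point): case_b: centre of its lid's yellow barrel pull: cylinder 14 mm across, 20 mm long, lying along the case's y, on a 10 mm wide stem before the lid; 125 mm from the hinge line (at x = -75, z = +48 of the case when shut), clear below, 18 mm clear behind. Pinched on its flat ends (20 mm apart) it turns between the fingers as the lid swings.
- pull_c (a point): case_c: centre of its lid's yellow barrel pull: cylinder 14 mm across, 20 mm long, lying along the case's y, on a 10 mm wide stem before the lid; 125 mm from the hinge line (at x = -75, z = +48 of the case when shut), clear below, 18 mm clear behind. Pinched on its flat ends (20 mm apart) it turns between the fingers as the lid swings.
- rack: fixed aluminium rack, 274 mm wide, with three places side by side at y = +95 mm (left), 0 (middle), -95 mm (right). Origin under the middle place's centre. Floor plate 6 mm thick, x = -78 to +80 mm; origin at its underside, -x is the front (robot side). Front wall 20 mm high, inner face x = -71. A dark lip overhangs from it back to x = -54, underside at z = 15, top 20. 
- reject_dock: fixed red dock, 84 mm wide, with one empty place, left of the rack. Origin under the place's centre. Floor plate 6 mm thick, x = -78 to +80 mm; origin at its underside, -x is the front (robot side). Front wall 20 mm high, inner face x = -71. A dark lip overhangs from it back to x = -54, underside at z = 15, top 20. 
- reject_place (a point): red dock: centre of that place, on the floor plate (6 mm up): a case's origin lies here within 5 mm when home (toe tip meets the front wall 5 mm ahead). Guides 10 mm high at x = -35 to +55 leave 5 mm play each side. Open at the rear: a case leaves by sliding 15 mm or more to +x, then lifting, and enters the opposite way; its toe has 3 mm headroom under the lip.
- rack_right (a point): rack's right place: centre of that place, on the floor plate (6 mm up): a case's origin lies here within 5 mm when home (toe tip meets the front wall 5 mm ahead). Guides 10 mm high at x = -35 to +55 leave 5 mm play each side. Open at the rear: a case leaves by sliding 15 mm or more to +x, then lifting, and enters the opposite way; its toe has 3 mm headroom under the lip.
- rack_middle (a point): rack's middle place: centre of that place, on the floor plate (6 mm up): a case's origin lies here within 5 mm when home (toe tip meets the front wall 5 mm ahead). Guides 10 mm high at x = -35 to +55 leave 5 mm play each side. Open at the rear: a case leaves by sliding 15 mm or more to +x, then lifting, and enters the opposite way; its toe has 3 mm headroom under the lip.
- rack_left (a point): rack's left place: centre of that place, on the floor plate (6 mm up): a case's origin lies here within 5 mm when home (toe tip meets the front wall 5 mm ahead). Guides 10 mm high at x = -35 to +55 leave 5 mm play each side. Open at the rear: a case leaves by sliding 15 mm or more to +x, then lifting, and enters the opposite way; its toe has 3 mm headroom under the lip.
- detergent_jar: yellow jar with a red cap, 56 mm across, 100 mm tall; a bystander, leave it alone; origin at its underside (for the lying tools, along the handle)
- dosing_cup: blue open cup, 60 mm across, 55 mm tall; a bystander, leave it alone; origin at its underside (for the lying tools, along the handle)
- scrub_brush: scrubbing brush, 200 mm long, lying; a bystander, leave it alone; origin at its underside (for the lying tools, along the handle)
- wrench: steel wrench, 170 mm long, lying; a bystander, leave it alone; origin at its underside (for the lying tools, along the handle)

How it is judged (in metres and radians):
On the way, in this order (a step that is already met when the one before it is completed fails the run):
1. the lid of the case in the rack's left place is swung up (past 0.7 rad, 40 degrees) with the case in the rack (((value of joint lid_a above 0.7 rad and y of case_a in the frame of rack between 0.05 and 0.14 m and z of case_a in the frame of rack below 0.02 m) or (value of joint lid_b above 0.7 rad and y of case_b in the frame of rack between 0.05 and 0.14 m and z of case_b in the frame of rack below 0.02 m) or (value of joint lid_c above 0.7 rad and y of case_c in the frame of rack between 0.05 and 0.14 m and z of case_c in the frame of rack below 0.02 m))), for 0.1 s.
2. the lid of the case in the rack's middle place is swung up (past 0.7 rad, 40 degrees) with the case in the rack (((value of joint lid_a above 0.7 rad and y of case_a in the frame of rack between -0.045 and 0.045 m and z of case_a in the frame of rack below 0.02 m) or (value of joint lid_b above 0.7 rad and y of case_b in the frame of rack between -0.045 and 0.045 m and z of case_b in the frame of rack below 0.02 m) or (value of joint lid_c above 0.7 rad and y of case_c in the frame of rack between -0.045 and 0.045 m and z of case_c in the frame of rack below 0.02 m))), for 0.1 s.
3. the lid of the case in the rack's right place is swung up (past 0.7 rad, 40 degrees) with the case in the rack (((value of joint lid_a above 0.7 rad and y of case_a in the frame of rack between -0.14 and -0.05 m and z of case_a in the frame of rack below 0.02 m) or (value of joint lid_b above 0.7 rad and y of case_b in the frame of rack between -0.14 and -0.05 m and z of case_b in the frame of rack below 0.02 m) or (value of joint lid_c above 0.7 rad and y of case_c in the frame of rack between -0.14 and -0.05 m and z of case_c in the frame of rack below 0.02 m))), for 0.1 s.
At the end, for the whole second after the job is handed in: The stiff case flat in the red dock, toe under the lip: at most 5 mm short of the centre, 8 mm sideways, 0.12 rad askew, its lid standing open (over 0.4 rad). The other two flat and likewise home in the rack, within 12 mm of their starts, lids shut (under 0.1 rad). All at rest ((((x of case_a in the frame of reject_dock between -0.007 and 0.005 m and z of case_a in the frame of reject_dock between 0.002 and 0.01 m and angle between the x axis of case_a and the x axis of reject_dock, either way round below 0.12 rad and y of case_a in the frame of reject_dock between -0.008 and 0.008 m) and value of joint lid_a above 0.4 rad and linear speed of each of case_a, case_b, case_c below 0.02 m/s and velocity of joint lid_a below 0.1 rad/s and (x of case_b in the frame of rack between -0.007 and 0.005 m and z of case_b in the frame of rack between 0.002 and 0.01 m and angle between the x axis of case_b and the x axis of rack, either way round below 0.12 rad) and distance of each of case_b, case_c from where it was at the start of the episode below 0.012 m and value of joint each of lid_b, lid_c below 0.1 rad and (x of case_c in the frame of rack between -0.007 and 0.005 m and z of case_c in the frame of rack between 0.002 and 0.01 m and angle between the x axis of case_c and the x axis of rack, either way round below 0.12 rad)) or ((x of case_b in the frame of reject_dock between -0.007 and 0.005 m and z of case_b in the frame of reject_dock between 0.002 and 0.01 m and angle between the x axis of case_b and the x axis of reject_dock, either way round below 0.12 rad and y of case_b in the frame of reject_dock between -0.008 and 0.008 m) and value of joint lid_b above 0.4 rad and linear speed of each of case_b, case_a, case_c below 0.02 m/s and velocity of joint lid_b below 0.1 rad/s and (x of case_a in the frame of rack between -0.007 and 0.005 m and z of case_a in the frame of rack between 0.002 and 0.01 m and angle between the x axis of case_a and the x axis of rack, either way round below 0.12 rad) and distance of each of case_a, case_c from where it was at the start of the episode below 0.012 m and value of joint each of lid_a, lid_c below 0.1 rad and (x of case_c in the frame of rack between -0.007 and 0.005 m and z of case_c in the frame of rack between 0.002 and 0.01 m and angle between the x axis of case_c and the x axis of rack, either way round below 0.12 rad)) or ((x of case_c in the frame of reject_dock between -0.007 and 0.005 m and z of case_c in the frame of reject_dock between 0.002 and 0.01 m and angle between the x axis of case_c and the x axis of reject_dock, either way round below 0.12 rad and y of case_c in the frame of reject_dock between -0.008 and 0.008 m) and value of joint lid_c above 0.4 rad and linear speed of each of case_c, case_a, case_b below 0.02 m/s and velocity of joint lid_c below 0.1 rad/s and (x of case_a in the frame of rack between -0.007 and 0.005 m and z of case_a in the frame of rack between 0.002 and 0.01 m and angle between the x axis of case_a and the x axis of rack, either way round below 0.12 rad) and distance of each of case_a, case_b from where it was at the start of the episode below 0.012 m and value of joint each of lid_a, lid_b below 0.1 rad and (x of case_b in the frame of rack between -0.007 and 0.005 m and z of case_b in the frame of rack between 0.002 and 0.01 m and angle between the x axis of case_b and the x axis of rack, either way round below 0.12 rad)))); the robot touches nothing.
It fails at once if a bystander is moved more than 40 mm (distance of any of detergent_jar, dosing_cup, scrub_brush, wrench from where it was at the start of the episode above 0.04 m).
It also fails if it takes over 72 s, if anything falls off the work surface, if the arm or the gripper's body presses on something with over 40 N, if the wrist force passes 120 N, or if a joint passes its speed limit or range.

## Robot

A 6-joint arm with a two-finger parallel gripper is mounted at the origin on the work surface. World frame = base frame: x ahead of the robot, y to its left, z up, the work surface at z = 0. Lengths are in mm, angles in rad, forces in N, time in s.
With the tool pointing down it reaches from about 350 to 975 mm from the base axis. Payload 7.1 kg.
Tool frame: the origin (TCP) lies at the very end of the fingers, on their centre line; the grasp point (between the pads) lies ctrl.hold_point_z behind it (ctrl.hold_point_z is the distance from the TCP to the grasp point, in mm); z points along the fingers, y is the line along which they close (so a half turn about z gives the same grasp; the last joint's range is limited). The gripper opens to 88 mm and grips with 3 to 60 N. Pads are 20 mm wide; open, the fingers measure 115 mm over their backs; the gripper's body (75 mm by 178 mm) begins 61 mm behind the grasp point.
Start: joints at [-1.156, 0.423, 1.63, -0, 1.089, -0.019], TCP at [262.716, -567.085, 222.675] pointing down, gripper open.
Joint ranges: [-3, 3], [-0.9, 2.11], [0.09, 2.58], [-1.31, 4.45], [0.11, 2.69], [-2.54, 2.54]. Speed limits (rad/s): [2.39, 2.39, 3.01, 3.14, 3.14, 3.14].

## Interface

Orientations are given as a rotation vector (axis times angle).
In Python, from workcell import ctrl gives the robot as it stands. The module is installed in compiled form; this text tells all that it offers.
- The arm moves only by the shell command python3 -m creep 'ROWS'. ROWS is JSON, a list of rows, each an object with "translation": the shift along the tool's x, y, z in mm, a list of three; "angular": the turn, a rotation vector about the tool's x, y, z in rad, a list of three; "jaw": the opening, from 0 (shut) to 1 (fully open). A call has exactly 8 rows; each row is the pose to reach, as a shift and turn from the pose commanded when the call began, along the tool's axes at that moment; what a row does not reach only later rows make up. A row lasts 1/8 s, in which the tool goes at most 62.5 mm and 10.7 degrees, less where a joint would pass 70% of its speed; a pose out of reach is approached as far as the arm can. A call with a gripper value outside its range is refused whole. The fingers move at their own pace and stop on an object; the grip force is fixed at half the most. Time passes only in rows, so rows that repeat a pose let the fingers close, or fill a call up. It gives the time, the measured TCP pose, the force, the opening and the grip force at its end, in the units of the state.
- ctrl.get_obs(): the state, without advancing time (a new reading comes with each control period).
- ctrl.get_image(name): name is "scene" or "top"; returns the picture (420x560x3 uint8, red, green, blue); there is no depth.
- ctrl.camera_info(name): a dict with "camera_matrix" (3x3 intrinsics, pixels), "distortion" ([k1, k2, p1, p2, k3] as OpenCV has them; the pictures are not rectified), "world_from_camera" (4x4, takes a point from camera to world coordinates). Camera axes: x right, y up, looking along -z (the intrinsics and any distortion apply to the point x, -y, -z); pixel columns grow to the right and rows downward; lengths in mm; the calibration is good to about 2 mm. A picture is of the moment at which its call begins. camera_info takes no time and is no camera call.
- ctrl.close_job(): hands the job in; it is judged then, once.
Trained networks look in the newest picture that a camera, given by its name, has taken for a name from the list of things; names that differ only in an ending like _2 or _b are one class to them, and where a whole thing is asked for, a point or a joint stands for the part that bears it (a point fixed in the world has none). Each returns a list of dicts, best first, with "score" (0 to 1); they miss things now and then, are a little off and sometimes report something else, mostly with a low value. They report only what shows in the picture. A call takes as long as a camera call.
- ctrl.look_for(camera, label): "rect" ([left, top, right, bottom] in pixels, round what is visible of it).
The state is a dict: "t": time; "qpos": joint angles; "qvel": joint speeds; "joint_torque": joint torques, N m; "ee_pos": TCP position; "orientation": TCP orientation; "ft_force": force on the tool from outside, world axes, zero at the start; "moment": the same for the moment, N m; "width": finger opening in mm; "grasp_force": force on a finger pad.
Only numpy, scipy, OpenCV 4.12 (cv2) and the standard library are available. Lean on these libraries where they do the work, as an engineer would, in place of code of your own. Each camera call takes 0.05 s, during which the arm holds its last target. There are 200 camera calls.

## Working session

There is one attempt and no reset: what is moved stays moved. The work goes in short steps, Python scripts to look and compute and a shell command to move; the robot and the scene stay as the last step left them, time stands still between calls to the robot, and variables do not carry over. Pictures are saved under pics/ and viewed, at most 10 in all, crops included, and the job is handed in when it is done.

```bash
mkdir -p pics; python3 - <<'E'
from workcell import ctrl
import cv2,numpy as np
o=ctrl.get_obs();print({k:np.round(v,3).tolist() for k,v in o.items()},ctrl.hold_point_z)
for n in("scene","top"):
    cv2.imwrite(f"pics/{n}0.png",ctrl.get_image(n)[:,:,::-1])
    c=ctrl.camera_info(n);print(n,{k:np.round(v,3).tolist() for k,v in c.items()})
    for l in("pull_a","case_a","rack","reject_dock"):
        print(l,[(np.round(d["rect"]).tolist(),round(d["score"],2)) for d in ctrl.look_for(n,l)])
E
```

```text
{'t': 0.0, 'qpos': [-1.156, 0.424, 1.631, -0.0, 1.089, -0.019], 'qvel': [-0.0, -0.0, -0.0, 0.001, -0.001, -0.0], 'joint_torque': [0.001, -54.464, -27.366, 0.064, 0.023, -0.0], 'ee_pos': [262.498, -566.593, 221.907], 'orientation': [-3.067, -0.676, 0.0], 'ft_force': [-0.406, 0.457, -0.56], 'moment': [-0.035, -0.004, -0.028], 'grasp_force': 0.0, 'width': 87.581} 18.700000000000003
scene {'camera_matrix': [[491.086, 0.0, 285.001], [0.0, 491.086, 207.845], [0.0, 0.0, 1.0]], 'distortion': [-0.129, 0.0, 0.0, 0.0, 0.0], 'world_from_camera': [[-0.186, -0.77, 0.61, 1421.029], [0.982, -0.135, 0.13, 99.417], [-0.017, 0.623, 0.782, 1135.428], [0.0, 0.0, 0.0, 1.0]]}
pull_a [([310.0, 190.0, 335.0, 228.0], 0.96), ([247.0, 178.0, 276.0, 214.0], 0.62), ([278.0, 182.0, 306.0, 220.0], 0.56)]
case_a [([308.0, 191.0, 338.0, 241.0], 0.78), ([249.0, 175.0, 277.0, 224.0], 0.63), ([275.0, 183.0, 305.0, 231.0], 0.55), ([226.0, 261.0, 296.0, 293.0], 0.3)]
rack [([238.0, 184.0, 343.0, 248.0], 0.81)]
reject_dock [([392.0, 191.0, 430.0, 243.0], 0.8)]
top {'camera_matrix': [[520.383, 0.0, 280.005], [0.0, 520.383, 217.237], [0.0, 0.0, 1.0]], 'distortion': [-0.016, 0.0, 0.0, 0.0, 0.0], 'world_from_camera': [[0.025, 0.991, -0.128, 421.113], [-1.0, 0.026, 0.01, -55.302], [0.013, 0.128, 0.992, 1477.531], [0.0, 0.0, 0.0, 1.0]]}
pull_a [([302.0, 219.0, 324.0, 268.0], 0.94), ([267.0, 215.0, 290.0, 259.0], 0.92), ([231.0, 210.0, 261.0, 255.0], 0.91)]
case_a [([268.0, 214.0, 293.0, 258.0], 0.92), ([301.0, 220.0, 325.0, 268.0], 0.87), ([234.0, 204.0, 257.0, 254.0], 0.64)]
rack [([228.0, 202.0, 332.0, 272.0], 0.96)]
reject_dock [([139.0, 219.0, 174.0, 276.0], 0.96)]
```

```bash
python3 - <<'E'
import cv2
a=cv2.imread("pics/top0.png")[170:300,110:360];cv2.imwrite("pics/topc.png",cv2.resize(a,None,fx=3.2,fy=3.2,interpolation=cv2.INTER_CUBIC))
E
```

```text
(no output)
```

View pics/scene0.png

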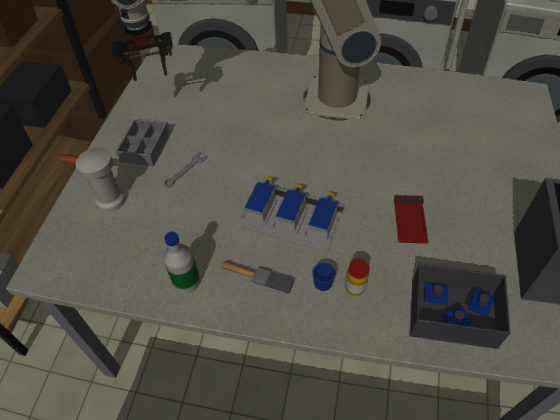

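View pics/topc.png

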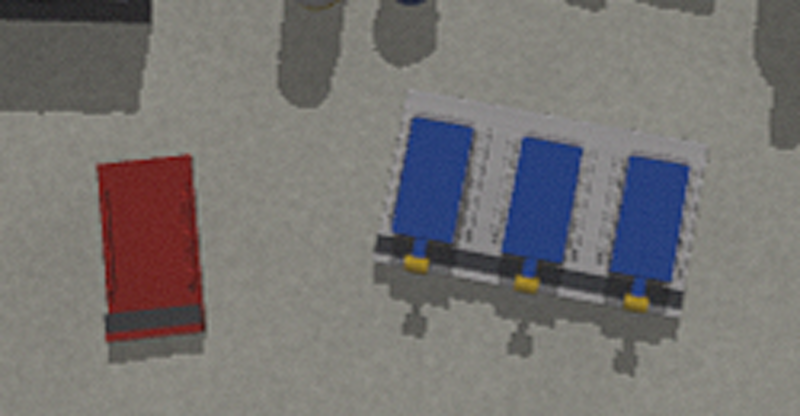

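View pics/top0.png

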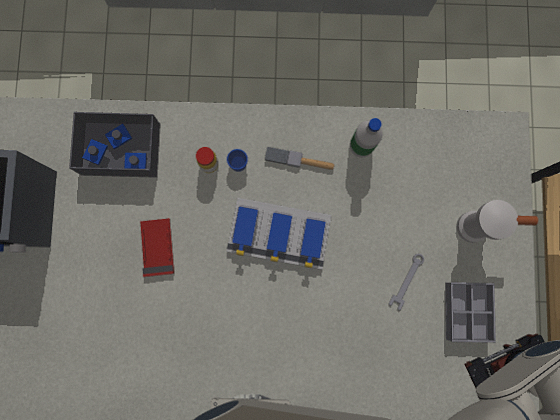

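Both pictures show the rack with its blue lids, the yellow pulls near top px (240,252), (275,259) and (309,264), and the red dock at about (157,247). In the scene picture the dock is at (411,218). Cup and jar stand behind the rack and the wrench is to its right.

```bash
cat > h.py <<'E'
from workcell import ctrl
import cv2,numpy as np
from scipy.spatial.transform import Rotation as R
def ray(n,uv):
    c=ctrl.camera_info(n);K=np.array(c["camera_matrix"]);T=np.array(c["world_from_camera"])
    p=cv2.undistortPoints(np.float64(uv).reshape(-1,1,2),K,np.array(c["distortion"])).reshape(-1,2)
    d=np.c_[p[:,0],-p[:,1],-np.ones(len(p))]@T[:3,:3].T
    return T[:3,3],d
def onz(n,uv,z):
    o,d=ray(n,uv);return o+d*((z-o[2])/d[:,2])[:,None]
def proj(n,P):
    c=ctrl.camera_info(n);T=np.linalg.inv(np.array(c["world_from_camera"]))
    q=np.float64(P).reshape(-1,3)@T[:3,:3].T+T[:3,3];q=q*[1,-1,-1]
    return cv2.projectPoints(q.reshape(-1,1,3),np.zeros(3),np.zeros(3),np.array(c["camera_matrix"]),np.array(c["distortion"]))[0].reshape(-1,2)
def blobs(img,lo,hi,roi,amin):
    h=cv2.cvtColor(img,cv2.COLOR_RGB2HSV);m=cv2.inRange(h,np.array(lo),np.array(hi))
    z=np.zeros_like(m);l,t,r,b=roi;z[t:b,l:r]=m[t:b,l:r]
    n,lab,st,ce=cv2.connectedComponentsWithStats(z)
    return [(st[i,4],ce[i],np.argwhere(lab==i)[:,::-1].astype(np.float32)) for i in range(1,n) if st[i,4]>=amin]
E
python3 - <<'E'
from h import *
rois={"top":(130,195,345,285),"scene":(235,165,440,255)}
for n in("top","scene"):
    im=ctrl.get_image(n)
    for nm,lo,hi,z,a in(("blue",(105,120,60),(125,255,255),58,150),("yel",(18,130,90),(35,255,255),56,8),("red",(0,150,60),(8,255,255),6,200),("red",(172,150,60),(180,255,255),6,200)):
        for A,c,pts in blobs(im,lo,hi,rois[n],a):
            w=onz(n,pts,z)[:,:2].astype(np.float32);r=cv2.minAreaRect(w)
            print(n,nm,A,np.round(c,1),"mean",np.round(w.mean(0),1),"rect",np.round(r[0],1),np.round(r[1],1),round(r[2],1))
E
```

```text
top blue 716 [244.5 226.6] mean [576.2  27.2] rect [571.   28.2] [ 52.3 115.8] 81.5
top blue 714 [278.8 232.9] mean [561.4 -67.5] rect [556.4 -66.7] [ 51.4 115.2] 80.8
top blue 714 [312.6 238.7] mean [ 547.6 -160.2] rect [ 542.9 -159.4] [ 51.3 115. ] 81.4
top yel 28 [239.8 252.1] mean [506.1  37.9] rect [505.8  38.9] [20.4 10.1] 80.2
top yel 32 [274.  258.4] mean [491.3 -56.1] rect [490.9 -56.5] [19.3 11.6] 82.0
top yel 31 [308.2 264.2] mean [ 477.7 -149.6] rect [ 478.3 -150.4] [10.9 19.1] 1.1
top red 1275 [156.4 242.7] mean [529.5 277.4] rect [529.7 277.6] [131.  82.] 7.5
scene blue 513 [259.5 196.4] mean [ 551.  -158.8] rect [ 544.  -157.7] [ 53.4 116.2] 81.9
scene blue 537 [290.5 204.3] mean [564.4 -66.1] rect [558.2 -66. ] [ 53.6 115.5] 80.9
scene blue 559 [323.  212.8] mean [579.   28.3] rect [572.5  29.1] [ 53.3 116. ] 82.1
scene yel 22 [268.1 178. ] mean [ 476.4 -149.7] rect [ 476.  -148.9] [19.5 13. ] 85.0
scene yel 21 [298.7 185.6] mean [490.1 -55.7] rect [490.7 -55.4] [18.9 13.5] 85.1
scene yel 23 [330.2 193.8] mean [505.3  39. ] rect [505.5  38.9] [19.1 13.3] 85.2
scene red 1110 [410.4 222.6] mean [529.8 278.5] rect [527.1 278.7] [144.4  82.4] 7.9
```

```bash
cat >> h.py <<'E'
RY=-0.150; DY=0.134
PULL={"L":(505.7,38.4),"M":(490.7,-55.9),"R":(477.0,-149.6)}
def to(xyz,yaw,verbose=True):
    "shift/turn in tool axes from measured pose to TCP xyz, tool down, tool x at yaw"
    o=ctrl.get_obs();A=R.from_rotvec(o["orientation"])
    B=R.from_euler("z",yaw)*R.from_euler("x",np.pi)
    print("shift",np.round(A.inv().apply(np.array(xyz)-o["ee_pos"]),1),"turn",np.round((A.inv()*B).as_rotvec(),3),"t",round(o["t"],2))
E
python3 - <<'E'
from h import *
to((505.7,38.4,150),RY)
E
```

```text
shift [ 475.  -447.3   72.7] turn [-0.     0.     0.584] t 0.6
```

```bash
python3 -m creep '[{"translation":[35,-33,0],"angular":[0,0,0.04],"jaw":1},{"translation":[80,-75,0],"angular":[0,0,0.1],"jaw":1},{"translation":[125,-117,0],"angular":[0,0,0.15],"jaw":1},{"translation":[170,-160,0],"angular":[0,0,0.21],"jaw":1},{"translation":[215,-202,0],"angular":[0,0,0.26],"jaw":0.9},{"translation":[260,-245,0],"angular":[0,0,0.32],"jaw":0.8},{"translation":[305,-287,0],"angular":[0,0,0.37],"jaw":0.7},{"translation":[350,-330,20],"angular":[0,0,0.43],"jaw":0.6}]'
python3 - <<'E'
from h import *
print(ctrl.get_obs()["qpos"])
to((505.7,38.4,100),RY)
E
```

```text
t: 1.6
ee_pos: [442.4, -121.6, 204.8]
orientation: [3.14, 0.003, 0.007]
ft_force: [1.1, -0.5, -0.2]
width: 55.1
grasp_force: 0.0
[-2.94121721e-01  2.01217641e-01  2.00351483e+00  3.60763948e-05
  9.32533686e-01  1.27476379e+00]
shift [  63.1 -160.   104.9] turn [ 0.001 -0.004  0.152] t 1.6
```

```bash
python3 -m creep '[{"translation":[20,-50,20],"angular":[0,0,0.05],"jaw":0.6},{"translation":[40,-100,50],"angular":[0,0,0.1],"jaw":0.55},{"translation":[57,-145,80],"angular":[0,0,0.14],"jaw":0.5},{"translation":[63,-160,105],"angular":[0,0.0,0.152],"jaw":0.5},{"translation":[63,-160,105],"angular":[0,0,0.152],"jaw":0.5},{"translation":[63,-160,105],"angular":[0,0,0.152],"jaw":0.5},{"translation":[63,-160,105],"angular":[0,0,0.152],"jaw":0.5},{"translation":[63,-160,105],"angular":[0,0,0.152],"jaw":0.5}]'
python3 - <<'E'
from h import *
to((505.7,38.4,44),RY)
a=ctrl.get_image("top")[190:290,200:340];b=ctrl.get_image("scene")[130:260,230:400]
a=cv2.resize(a,(784,560),interpolation=2)[:, :];b=cv2.resize(b,(732,560),interpolation=2)
cv2.imwrite("pics/p1.png",cv2.resize(np.hstack([a[:,100:600],b[:,250:550]]),None,fx=1,fy=1)[:,:,::-1])
E
```

```text
t: 2.6
ee_pos: [503.4, 36.4, 99.5]
orientation: [-3.133, 0.234, -0.002]
ft_force: [0.1, -0.1, 0.7]
width: 43.7
grasp_force: 0.0
shift [ 1.9 -2.3 55.5] turn [-0.    -0.002  0.001] t 2.6
```

View pics/p1.png

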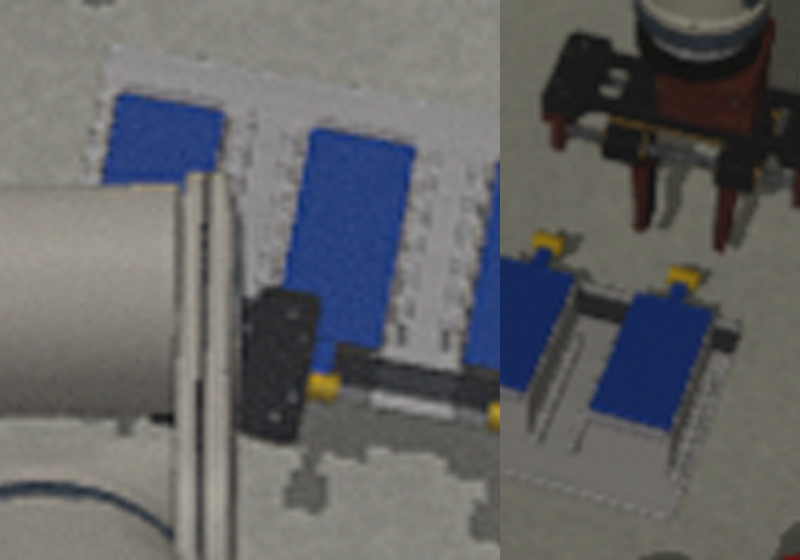

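The left pull (scene crop (683,275)) lies below and between the fingers at (640,215) and (722,235), so I can go down.

```bash
python3 -m creep '[{"translation":[2,-2,30],"angular":[0,0,0],"jaw":0.5},{"translation":[2,-2,55],"angular":[0,0,0],"jaw":0.5},{"translation":[2,-2,55],"angular":[0,0,0],"jaw":0.5},{"translation":[2,-2,55],"angular":[0,0,0],"jaw":0},{"translation":[2,-2,55],"angular":[0,0,0],"jaw":0},{"translation":[2,-2,55],"angular":[0,0,0],"jaw":0},{"translation":[2,-2,55],"angular":[0,0,0],"jaw":0},{"translation":[2,-2,55],"angular":[0,0,0],"jaw":0}]'
```

```text
t: 3.7
ee_pos: [505.9, 38.9, 44.2]
orientation: [-3.133, 0.232, -0.002]
ft_force: [-0.5, 0.9, 5.7]
width: 19.9
grasp_force: 30.0
```

```bash
python3 -m creep '[{"translation":[0.5,0,-12],"angular":[0,0,0],"jaw":0},{"translation":[2.5,0,-25],"angular":[0,0,0],"jaw":0},{"translation":[6.5,0,-39.5],"angular":[0,0,0],"jaw":0},{"translation":[12.5,0,-54.5],"angular":[0,0,0],"jaw":0},{"translation":[20,0,-68],"angular":[0,0,0],"jaw":0},{"translation":[29.5,0,-80.5],"angular":[0,0,0],"jaw":0},{"translation":[38,0,-89.5],"angular":[0,0,0],"jaw":0},{"translation":[45,0,-96],"angular":[0,0,0],"jaw":0}]'
```

```text
t: 4.7
ee_pos: [550.1, 32.1, 140.0]
orientation: [-3.133, 0.233, 0.001]
ft_force: [0.2, 0.4, -2.0]
width: 19.5
grasp_force: 30.0
```

```bash
python3 -m creep '[{"translation":[0,0,0],"angular":[0,0,0],"jaw":0},{"translation":[0,0,0],"angular":[0,0,0],"jaw":0},{"translation":[0,0,0],"angular":[0,0,0],"jaw":0.75},{"translation":[0,0,0],"angular":[0,0,0],"jaw":0.75},{"translation":[0,0,0],"angular":[0,0,0],"jaw":0.75},{"translation":[0,0,0],"angular":[0,0,0],"jaw":0.75},{"translation":[0,0,0],"angular":[0,0,0],"jaw":0.75},{"translation":[0,0,0],"angular":[0,0,0],"jaw":0.75}]'
cat >> h.py <<'E'
def chk(k):
    "area of the blue lid and yellow near shut-lid/raised-lid of place k in the scene picture"
    im=ctrl.get_image("scene");p=np.array([*PULL[k],54.]);x=np.array([np.cos(RY),np.sin(RY),0])
    for nm,q in(("shut pull",p),("raised pull",p+45*x+[0,0,96])):print(nm,proj("scene",[q]).round(1))
    for nm,lo,hi,a in(("blue",(105,120,50),(125,255,255),100),("yel",(18,130,80),(35,255,255),6)):
        for A,c,pts in blobs(im,lo,hi,(235,140,360,255),a):print(nm,A,np.round(c,1))
    to((*PULL[k],44),RY)
E
python3 -c "
from h import *
chk('L')"
```

```text
t: 5.7
ee_pos: [549.8, 32.2, 139.5]
orientation: [3.133, -0.233, 0.0]
ft_force: [-0.2, 0.6, 0.5]
width: 65.7
grasp_force: 0.0
shut pull [[330.  194.3]]
raised pull [[327.2 183.3]]
blue 512 [259.5 196.3]
blue 537 [290.5 204.3]
blue 561 [322.8 212.7]
yel 24 [268.4 178.1]
yel 24 [299.  185.7]
yel 25 [330.3 193.5]
shift [-44.5   0.4  95.6] turn [0.    0.    0.002] t 5.75
```

Left lid dropped shut again (yellow back at (330,193.5)), so it is good. On to the middle one.

```bash
python3 -m creep '[{"translation":[-22,48,10],"angular":[0,0,0],"jaw":0.5},{"translation":[-45,96,25],"angular":[0,0,0],"jaw":0.5},{"translation":[-45,96,40],"angular":[0,0,0],"jaw":0.5},{"translation":[-45,96,40],"angular":[0,0,0],"jaw":0.5},{"translation":[-45,96,70],"angular":[0,0,0],"jaw":0.5},{"translation":[-45,96,95],"angular":[0,0,0],"jaw":0.5},{"translation":[-45,96,95],"angular":[0,0,0],"jaw":0.5},{"translation":[-45,96,95],"angular":[0,0,0],"jaw":0.5}]'
python3 -c "
from h import *
to((*PULL['M'],44),RY)"
```

```text
t: 6.75
ee_pos: [492.2, -55.6, 45.3]
orientation: [3.133, -0.231, 0.002]
ft_force: [-0.7, 0.0, -0.1]
width: 44.2
grasp_force: 0.0
shift [-1.5  0.5  1.3] turn [-0.    -0.001  0.003] t 6.75
```

```bash
python3 -m creep '[{"translation":[0,0,0],"angular":[0,0,0],"jaw":0},{"translation":[0,0,0],"angular":[0,0,0],"jaw":0},{"translation":[0,0,0],"angular":[0,0,0],"jaw":0},{"translation":[0,0,0],"angular":[0,0,0],"jaw":0},{"translation":[0.5,0,-10],"angular":[0,0,0],"jaw":0},{"translation":[1.5,0,-20],"angular":[0,0,0],"jaw":0},{"translation":[4,0,-30],"angular":[0,0,0],"jaw":0},{"translation":[6.5,0,-40],"angular":[0,0,0],"jaw":0}]'
```

```text
t: 7.75
ee_pos: [497.3, -57.1, 85.2]
orientation: [-3.133, 0.233, 0.001]
ft_force: [1.2, 0.8, -7.0]
width: 19.7
grasp_force: 30.0
```

```bash
python3 -m creep '[{"translation":[5,0,-13],"angular":[0,0,0],"jaw":0},{"translation":[12,0,-26],"angular":[0,0,0],"jaw":0},{"translation":[21,0,-38.5],"angular":[0,0,0],"jaw":0},{"translation":[30,0,-48.5],"angular":[0,0,0],"jaw":0},{"translation":[38.5,0,-56],"angular":[0,0,0],"jaw":0},{"translation":[38.5,0,-56],"angular":[0,0,0],"jaw":0},{"translation":[38.5,0,-56],"angular":[0,0,0],"jaw":0.75},{"translation":[38.5,0,-56],"angular":[0,0,0],"jaw":0.75}]'
```

```text
t: 8.75
ee_pos: [537.0, -63.0, 141.2]
orientation: [3.133, -0.233, 0.005]
ft_force: [0.2, 0.5, -0.2]
width: 35.5
grasp_force: 0.0
```

```bash
python3 -m creep '[{"translation":[0,0,0],"angular":[0,0,0],"jaw":0.75},{"translation":[0,0,0],"angular":[0,0,0],"jaw":0.75},{"translation":[0,0,0],"angular":[0,0,0],"jaw":0.75},{"translation":[0,0,0],"angular":[0,0,0],"jaw":0.75},{"translation":[0,0,0],"angular":[0,0,0],"jaw":0.75},{"translation":[0,0,0],"angular":[0,0,0],"jaw":0.75},{"translation":[0,0,0],"angular":[0,0,0],"jaw":0.75},{"translation":[0,0,0],"angular":[0,0,0],"jaw":0.75}]'
python3 -c "
from h import *
chk('M')
cv2.imwrite('pics/p2.png',cv2.resize(ctrl.get_image('scene')[120:260,220:380],None,fx=4,fy=4,interpolation=2)[:,:,::-1])"
```

```text
t: 9.75
ee_pos: [535.6, -62.7, 140.5]
orientation: [-3.133, 0.233, 0.0]
ft_force: [0.1, -0.6, -0.2]
width: 65.8
grasp_force: 0.0
shut pull [[298.6 186.2]]
raised pull [[293.5 174.8]]
blue 707 [288.7 199.2]
blue 514 [259.6 196.3]
blue 560 [322.8 212.7]
yel 33 [294.1 173.4]
yel 25 [268.2 178.1]
yel 25 [330.3 193.5]
shift [-45.4  -0.2  96.6] turn [ 0.    -0.     0.002] t 9.8
```

View pics/p2.png

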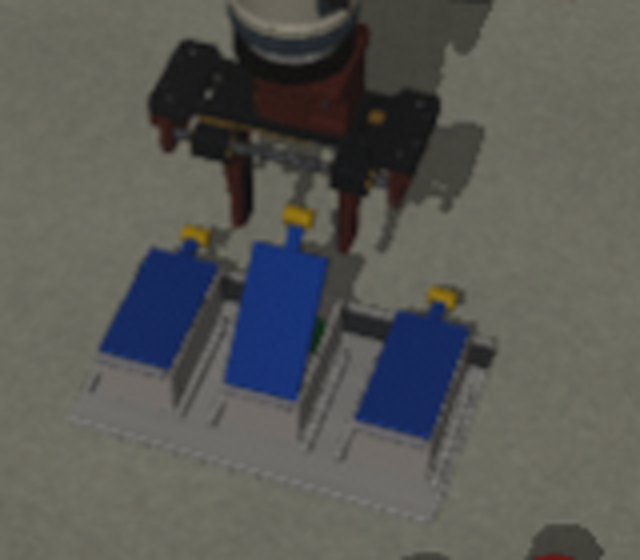

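The picture shows the middle lid still standing open after release (pull at crop (297,215)), with the other two shut: the middle case is the stiff one. I'll swing its lid shut and then test the right one.

```bash
python3 -m creep '[{"translation":[0,0,0],"angular":[0,0,0],"jaw":0},{"translation":[0,0,0],"angular":[0,0,0],"jaw":0},{"translation":[0,0,0],"angular":[0,0,0],"jaw":0},{"translation":[0,0,0],"angular":[0,0,0],"jaw":0},{"translation":[-7,0,6.5],"angular":[0,0,0],"jaw":0},{"translation":[-15.5,0,15.5],"angular":[0,0,0],"jaw":0},{"translation":[-25,0,28],"angular":[0,0,0],"jaw":0},{"translation":[-32.5,0,41.5],"angular":[0,0,0],"jaw":0}]'
```

```text
t: 10.85
ee_pos: [503.2, -57.9, 99.1]
orientation: [3.133, -0.233, 0.002]
ft_force: [0.5, 0.5, 5.2]
width: 19.6
grasp_force: 30.0
```

```bash
python3 -m creep '[{"translation":[-6,0,15],"angular":[0,0,0],"jaw":0},{"translation":[-10,0,30],"angular":[0,0,0],"jaw":0},{"translation":[-12,0,43],"angular":[0,0,0],"jaw":0},{"translation":[-13,0,54.5],"angular":[0,0,0],"jaw":0},{"translation":[-13,0,55],"angular":[0,0,0],"jaw":0},{"translation":[-13,0,55],"angular":[0,0,0],"jaw":0},{"translation":[-13,0,55],"angular":[0,0,0],"jaw":0.5},{"translation":[-13,0,55],"angular":[0,0,0],"jaw":0.5}]'
python3 -c "
from h import *
to((*PULL['M'],44),RY);to((*PULL['R'],44),RY)"
```

```text
t: 11.85
ee_pos: [490.9, -56.1, 44.4]
orientation: [3.133, -0.233, 0.001]
ft_force: [0.3, 0.3, -0.6]
width: 36.0
grasp_force: 0.0
shift [-0.3 -0.1  0.4] turn [-0.    -0.001  0.002] t 11.85
shift [ 0.  94.6  0.4] turn [-0.    -0.001  0.002] t 11.85
```

Now the right one, checking the middle lid on the way.

```bash
python3 -m creep '[{"translation":[0,0,-25],"angular":[0,0,0],"jaw":0.5},{"translation":[0,15,-50],"angular":[0,0,0],"jaw":0.5},{"translation":[0,55,-50],"angular":[0,0,0],"jaw":0.5},{"translation":[0,94.5,-50],"angular":[0,0,0],"jaw":0.5},{"translation":[0,94.5,-50],"angular":[0,0,0],"jaw":0.5},{"translation":[0,94.5,-25],"angular":[0,0,0],"jaw":0.5},{"translation":[0,94.5,0],"angular":[0,0,0],"jaw":0.5},{"translation":[0,94.5,0],"angular":[0,0,0],"jaw":0.5}]'
python3 -c "
from h import *
chk('R')"
```

```text
t: 12.85
ee_pos: [475.4, -148.4, 42.8]
orientation: [-3.132, 0.232, 0.005]
ft_force: [0.1, -0.2, 0.6]
width: 43.5
grasp_force: 0.0
shut pull [[268.1 178.6]]
raised pull [[260.9 166.9]]
blue 515 [259.5 196.3]
blue 547 [290.6 203.4]
blue 559 [322.8 212.7]
yel 26 [268.3 178.2]
yel 25 [298.7 184.4]
yel 25 [330.3 193.5]
shift [ 0.9  0.8 -0.2] turn [-0.     0.002  0.002] t 12.9
```

```bash
python3 -m creep '[{"translation":[0,0,0],"angular":[0,0,0],"jaw":0},{"translation":[0,0,0],"angular":[0,0,0],"jaw":0},{"translation":[0,0,0],"angular":[0,0,0],"jaw":0},{"translation":[0,0,0],"angular":[0,0,0],"jaw":0},{"translation":[0.5,0,-10],"angular":[0,0,0],"jaw":0},{"translation":[1.5,0,-20],"angular":[0,0,0],"jaw":0},{"translation":[4,0,-30],"angular":[0,0,0],"jaw":0},{"translation":[6.5,0,-40],"angular":[0,0,0],"jaw":0}]'
```

```text
t: 13.9
ee_pos: [483.2, -150.5, 84.8]
orientation: [-3.133, 0.233, 0.0]
ft_force: [1.4, -0.4, -2.5]
width: 19.7
grasp_force: 30.0
```

```bash
python3 -m creep '[{"translation":[5,0,-13],"angular":[0,0,0],"jaw":0},{"translation":[12,0,-26],"angular":[0,0,0],"jaw":0},{"translation":[21,0,-38.5],"angular":[0,0,0],"jaw":0},{"translation":[30,0,-48.5],"angular":[0,0,0],"jaw":0},{"translation":[38.5,0,-56],"angular":[0,0,0],"jaw":0},{"translation":[38.5,0,-56],"angular":[0,0,0],"jaw":0},{"translation":[38.5,0,-56],"angular":[0,0,0],"jaw":0},{"translation":[38.5,0,-56],"angular":[0,0,0],"jaw":0}]'
```

```text
t: 14.9
ee_pos: [521.1, -156.2, 139.9]
orientation: [3.133, -0.233, 0.0]
ft_force: [0.3, 1.1, -1.4]
width: 19.9
grasp_force: 30.0
```

```bash
python3 -m creep '[{"translation":[0,0,0],"angular":[0,0,0],"jaw":0.75},{"translation":[0,0,0],"angular":[0,0,0],"jaw":0.75},{"translation":[0,0,0],"angular":[0,0,0],"jaw":0.75},{"translation":[0,0,0],"angular":[0,0,0],"jaw":1},{"translation":[0,0,0],"angular":[0,0,0],"jaw":1},{"translation":[0,0,-15],"angular":[0,0,0],"jaw":1},{"translation":[0,0,-25],"angular":[0,0,0],"jaw":1},{"translation":[0,0,-25],"angular":[0,0,0],"jaw":1}]'
python3 -c "
from h import *
chk('R')"
```

```text
t: 15.9
ee_pos: [522.0, -156.4, 166.5]
orientation: [3.132, -0.232, 0.004]
ft_force: [-0.7, 0.0, 0.3]
width: 87.7
grasp_force: 0.0
shut pull [[268.1 178.6]]
raised pull [[260.9 166.9]]
blue 510 [259.2 196.2]
blue 546 [290.6 203.4]
blue 559 [322.8 212.7]
yel 25 [268.3 178.1]
yel 25 [298.7 184.4]
yel 25 [330.3 193.5]
shift [-4.530e+01 -1.000e-01  1.218e+02] turn [ 0.    -0.002  0.002] t 15.95
```

Right case is good too. Next, grip the middle case by its sides.

```bash
python3 -c "
from h import *
to((564.9,-67.1,21),RY)"
```

```text
shift [ 29.5 -94.6 144.9] turn [ 0.    -0.002  0.002] t 15.95
```

```bash
python3 -m creep '[{"translation":[10,-31,0],"angular":[0,0,0],"jaw":1},{"translation":[20,-63,20],"angular":[0,0,0],"jaw":1},{"translation":[29.5,-94.6,50],"angular":[0,0,0],"jaw":1},{"translation":[29.5,-94.6,75],"angular":[0,0,0],"jaw":1},{"translation":[29.5,-94.6,80],"angular":[0,0,0],"jaw":1},{"translation":[29.5,-94.6,80],"angular":[0,0,0],"jaw":1},{"translation":[29.5,-94.6,80],"angular":[0,0,0],"jaw":1},{"translation":[29.5,-94.6,80],"angular":[0,0,0],"jaw":1}]'
python3 -c "
from h import *
to((564.9,-67.1,21),RY)
a=ctrl.get_image('scene');cv2.imwrite('pics/p3.png',cv2.resize(a[120:260,220:380],None,fx=4,fy=4,interpolation=2)[:,:,::-1])"
```

```text
t: 16.95
ee_pos: [564.8, -67.3, 86.0]
orientation: [3.133, -0.233, 0.003]
ft_force: [0.8, -0.5, 0.4]
width: 87.8
grasp_force: 0.0
shift [-0.1 -0.2 65. ] turn [-0.    -0.002  0.001] t 16.95
```

View pics/p3.png

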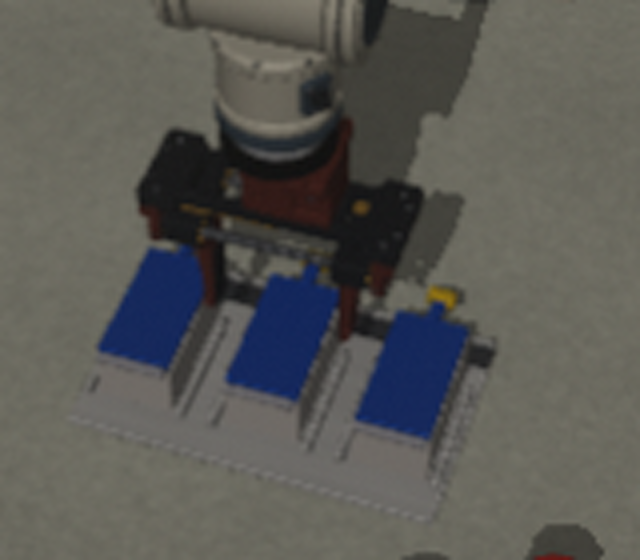

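The fingertips (crop (212,303) and (345,335)) straddle the middle case within the gaps to its neighbours. Going down and gripping.

```bash
python3 -m creep '[{"translation":[0,0,20],"angular":[0,0,0],"jaw":1},{"translation":[0,0,45],"angular":[0,0,0],"jaw":1},{"translation":[0,0,62],"angular":[0,0,0],"jaw":1},{"translation":[0,0,65],"angular":[0,0,0],"jaw":1},{"translation":[0,0,65],"angular":[0,0,0],"jaw":0.3},{"translation":[0,0,65],"angular":[0,0,0],"jaw":0.3},{"translation":[0,0,65],"angular":[0,0,0],"jaw":0.3},{"translation":[0,0,65],"angular":[0,0,0],"jaw":0.3}]'
```

```text
t: 18.0
ee_pos: [564.6, -67.0, 20.6]
orientation: [3.133, -0.232, 0.001]
ft_force: [-1.0, 0.3, 2.8]
width: 56.1
grasp_force: 30.0
```

```bash
python3 -m creep '[{"translation":[6,0,0],"angular":[0,0,0],"jaw":0.3},{"translation":[13,0,0],"angular":[0,0,0],"jaw":0.3},{"translation":[21,0,0],"angular":[0,0,0],"jaw":0.3},{"translation":[28,0,0],"angular":[0,0,0],"jaw":0.3},{"translation":[32,0,0],"angular":[0,0,0],"jaw":0.3},{"translation":[32,0,0],"angular":[0,0,0],"jaw":0.3},{"translation":[32,0,-10],"angular":[0,0,0],"jaw":0.3},{"translation":[32,0,-30],"angular":[0,0,0],"jaw":0.3}]'
```

```text
t: 19.0
ee_pos: [595.1, -71.6, 49.9]
orientation: [-3.133, 0.233, 0.003]
ft_force: [0.8, -0.7, -6.0]
width: 55.5
grasp_force: 30.0
```

```bash
python3 -c "
from h import *
to((541.6,279.8,105),DY)"
```

```text
shift [-104.9 -339.6  -54.9] turn [-0.     0.002 -0.282] t 19.0
```

```bash
python3 -m creep '[{"translation":[0,0,-25],"angular":[0,0,0],"jaw":0.3},{"translation":[0,0,-50],"angular":[0,0,0],"jaw":0.3},{"translation":[-5,-20,-58],"angular":[0,0,-0.02],"jaw":0.3},{"translation":[-17,-55,-58],"angular":[0,0,-0.05],"jaw":0.3},{"translation":[-30,-100,-58],"angular":[0,0,-0.09],"jaw":0.3},{"translation":[-44,-145,-58],"angular":[0,0,-0.13],"jaw":0.3},{"translation":[-58,-190,-58],"angular":[0,0,-0.17],"jaw":0.3},{"translation":[-72,-235,-58],"angular":[0,0,-0.21],"jaw":0.3}]'
python3 -c "
from h import *
to((541.6,279.8,65),DY)"
```

```text
t: 20.0
ee_pos: [558.3, 173.7, 108.1]
orientation: [-3.14, -0.101, 0.001]
ft_force: [0.5, 0.3, -6.3]
width: 56.1
grasp_force: 30.0
shift [  -9.9 -107.    43.1] turn [-0.    0.   -0.07] t 20.0
```

```bash
python3 -m creep '[{"translation":[-4,-40,0],"angular":[0,0,-0.025],"jaw":0.3},{"translation":[-7,-75,5],"angular":[0,0,-0.05],"jaw":0.3},{"translation":[-9.9,-100,15],"angular":[0,0,-0.07],"jaw":0.3},{"translation":[-9.9,-107,30],"angular":[0,0,-0.07],"jaw":0.3},{"translation":[-9.9,-107,43],"angular":[0,0,-0.07],"jaw":0.3},{"translation":[-9.9,-107,43],"angular":[0,0,-0.07],"jaw":0.3},{"translation":[-9.9,-107,43],"angular":[0,0,-0.07],"jaw":0.3},{"translation":[-9.9,-107,43],"angular":[0,0,-0.07],"jaw":0.3}]'
python3 -c "
from h import *
to((541.6,279.8,22.5),DY)
cs,sn=np.cos(DY),np.sin(DY)
for nm in('top','scene'):
    im=ctrl.get_image(nm).copy()
    ol=[[541.6+cs*x-sn*y,279.8+sn*x+cs*y,z] for x,y,z in [(-50,-28,95),(50,-28,95),(50,28,95),(-50,28,95)]]
    dk=[[516.8+cs*x-sn*y,276.4+sn*x+cs*y,z] for x,y,z in [(-54,-42,20),(80,-42,6),(80,42,6),(-54,42,20),(-71,42,20),(-71,-42,20)]]
    q=proj(nm,dk);l,t=q.min(0).astype(int)-30;r,b=q.max(0).astype(int)+30
    big=cv2.resize(im[t:b,l:r],None,fx=4.5,fy=4.5,interpolation=2)
    cv2.polylines(big,[np.int32((q-[l,t]+.5)*4.5)],True,(0,255,0),1)
    if nm=='top':A=big
    else:B=big
h=min(A.shape[0],B.shape[0]);cv2.imwrite('pics/p4.png',np.hstack([A[:h],B[:h]])[:600,:800,::-1])"
```

```text
t: 21.0
ee_pos: [543.5, 277.2, 65.6]
orientation: [-3.135, -0.205, -0.001]
ft_force: [0.3, 0.2, -5.2]
width: 56.2
grasp_force: 30.0
shift [-1.6 -2.9 43.1] turn [-0.    -0.001 -0.003] t 21.0
```

View pics/p4.png

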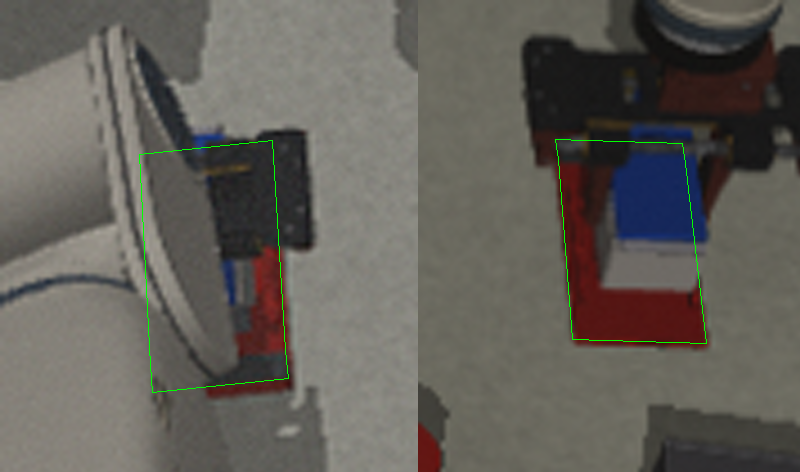

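The overlay puts the dock outline within about a pixel in both views. The case hangs over the dock's rear part, aligned. Lowering.

```bash
python3 -m creep '[{"translation":[-1.6,-2.5,0],"angular":[0,0,0],"jaw":0.3},{"translation":[-1.6,-2.5,10],"angular":[0,0,0],"jaw":0.3},{"translation":[-1.6,-2.5,20],"angular":[0,0,0],"jaw":0.3},{"translation":[-1.6,-2.5,30],"angular":[0,0,0],"jaw":0.3},{"translation":[-1.6,-2.5,37],"angular":[0,0,0],"jaw":0.3},{"translation":[-1.6,-2.5,42],"angular":[0,0,0],"jaw":0.3},{"translation":[-1.6,-2.5,43.5],"angular":[0,0,0],"jaw":0.3},{"translation":[-1.6,-2.5,43.5],"angular":[0,0,0],"jaw":0.3}]'
python3 -c "
from h import *
to((516.8,276.4,22),DY)"
```

```text
t: 22.1
ee_pos: [541.1, 279.9, 21.6]
orientation: [-3.135, -0.207, -0.0]
ft_force: [0.4, 0.7, -6.3]
width: 55.8
grasp_force: 30.0
shift [-24.6   0.3  -0.4] turn [-0.    -0.    -0.002] t 22.1
```

```bash
python3 -m creep '[{"translation":[0,0,1],"angular":[0,0,0],"jaw":0.3},{"translation":[-5,0,1],"angular":[0,0,0],"jaw":0.3},{"translation":[-11,0,1],"angular":[0,0,0],"jaw":0.3},{"translation":[-17,0,1],"angular":[0,0,0],"jaw":0.3},{"translation":[-22,0,1],"angular":[0,0,0],"jaw":0.3},{"translation":[-24,0,1],"angular":[0,0,0],"jaw":0.3},{"translation":[-24,0,1],"angular":[0,0,0],"jaw":0.3},{"translation":[-24,0,1],"angular":[0,0,0],"jaw":0.3}]'
```

```text
t: 23.1
ee_pos: [517.1, 276.8, 20.7]
orientation: [-3.135, -0.207, 0.001]
ft_force: [-0.2, 0.7, -0.6]
width: 55.8
grasp_force: 30.0
```

```bash
python3 -m creep '[{"translation":[-1,0,0],"angular":[0,0,0],"jaw":0.3},{"translation":[-2,0,0],"angular":[0,0,0],"jaw":0.3},{"translation":[-2.5,0,0],"angular":[0,0,0],"jaw":0.3},{"translation":[-3,0,0],"angular":[0,0,0],"jaw":0.3},{"translation":[-3,0,0],"angular":[0,0,0],"jaw":0.3},{"translation":[-3,0,0],"angular":[0,0,0],"jaw":0.3},{"translation":[-3,0,0],"angular":[0,0,0],"jaw":0.3},{"translation":[-3,0,0],"angular":[0,0,0],"jaw":0.3}]'
```

```text
t: 24.1
ee_pos: [515.5, 276.6, 20.9]
orientation: [-3.134, -0.207, -0.004]
ft_force: [5.6, 0.4, -1.3]
width: 55.8
grasp_force: 30.0
```

```bash
python3 -m creep '[{"translation":[-1,0,0],"angular":[0,0,0],"jaw":0.3},{"translation":[-2,0,0],"angular":[0,0,0],"jaw":0.3},{"translation":[-3,0,0],"angular":[0,0,0],"jaw":0.3},{"translation":[-3,0,0],"angular":[0,0,0],"jaw":0.3},{"translation":[-3,0,0],"angular":[0,0,0],"jaw":0.3},{"translation":[-3,0,0],"angular":[0,0,0],"jaw":0.3},{"translation":[-3,0,0],"angular":[0,0,0],"jaw":0.3},{"translation":[-3,0,0],"angular":[0,0,0],"jaw":0.3}]'
```

```text
t: 25.1
ee_pos: [515.4, 276.7, 21.4]
orientation: [-3.133, -0.208, -0.012]
ft_force: [13.7, -1.3, -4.4]
width: 56.0
grasp_force: 30.0
```

Contact with the front wall: the case is home. Relax, release and rise.

```bash
python3 -m creep '[{"translation":[3,0,0],"angular":[0,0,0],"jaw":0.3},{"translation":[4,0,0],"angular":[0,0,0],"jaw":0.3},{"translation":[4,0,0],"angular":[0,0,0],"jaw":1},{"translation":[4,0,0],"angular":[0,0,0],"jaw":1},{"translation":[4,0,0],"angular":[0,0,0],"jaw":1},{"translation":[4,0,0],"angular":[0,0,0],"jaw":1},{"translation":[4,0,-40],"angular":[0,0,0],"jaw":1},{"translation":[4,0,-90],"angular":[0,0,0],"jaw":1}]'
python3 -m creep '[{"translation":[0,-30,-20],"angular":[0,0,0],"jaw":1},{"translation":[-30,-60,-40],"angular":[0,0,0],"jaw":1},{"translation":[-80,-90,-40],"angular":[0,0,0],"jaw":1},{"translation":[-110,-100,-40],"angular":[0,0,0],"jaw":0.7},{"translation":[-110,-100,-40],"angular":[0,0,0],"jaw":0.5},{"translation":[-110,-100,-40],"angular":[0,0,0],"jaw":0.5},{"translation":[-110,-100,-40],"angular":[0,0,0],"jaw":0.5},{"translation":[-110,-100,-40],"angular":[0,0,0],"jaw":0.5}]'
python3 - <<'E'
from h import *
print(ctrl.get_obs()["ee_pos"])
for n,roi in(("top",(120,195,200,290)),("scene",(370,170,450,260))):
    im=ctrl.get_image(n)
    for nm,lo,hi,z,a in(("blue",(105,120,50),(125,255,255),58,100),("yel",(18,130,80),(35,255,255),56,6)):
        for A,c,pts in blobs(im,lo,hi,roi,a):
            w=onz(n,pts,z)[:,:2].astype(np.float32);r=cv2.minAreaRect(w)
            print(n,nm,A,np.round(c,1),np.round(w.mean(0),1),np.round(r[0],1),np.round(r[1],1),round(r[2],1))
E
```

```text
t: 26.1
ee_pos: [514.2, 275.9, 110.4]
orientation: [3.134, 0.207, -0.005]
ft_force: [0.6, 0.6, 0.3]
width: 87.8
grasp_force: 0.0
t: 27.1
ee_pos: [393.9, 360.8, 150.4]
orientation: [-3.135, -0.205, -0.0]
ft_force: [0.2, 0.4, -0.4]
width: 44.5
grasp_force: 0.0
[393.9092722  360.81338268 150.44031598]
top blue 729 [153.1 248.3] [510.2 273.8] [505.3 273.1] [114.7  51.8] 7.1
top yel 33 [154.7 274.6] [439.2 266.1] [439.  266.2] [11.1 19.8] 10.9
scene blue 540 [412.9 206.6] [512.8 275.4] [506.2 274.3] [116.7  52.9] 6.9
scene yel 24 [409.9 186.2] [436.2 265.3] [437.1 265.6] [11.6 19.5] 10.1
```

The docked case measures about (-4.4, -1) mm from the dock centre, so it is home. Open its lid.

```bash
python3 -c "
from h import *
to((438.5,266,105),0.126)"
```

```text
shift [32.1 99.9 45.4] turn [0.    0.    0.005] t 27.2
```

```bash
python3 -m creep '[{"translation":[10,30,10],"angular":[0,0,0],"jaw":0.5},{"translation":[20,65,30],"angular":[0,0,0],"jaw":0.5},{"translation":[32,100,45],"angular":[0,0,0.005],"jaw":0.5},{"translation":[32,100,45],"angular":[0,0,0.005],"jaw":0.5},{"translation":[32,100,45],"angular":[0,0,0.005],"jaw":0.5},{"translation":[32,100,80],"angular":[0,0,0.005],"jaw":0.5},{"translation":[32,100,104],"angular":[0,0,0.005],"jaw":0.5},{"translation":[32,100,104],"angular":[0,0,0.005],"jaw":0.5}]'
python3 -c "
from h import *
to((438.5,266,46),0.126)"
```

```text
t: 28.2
ee_pos: [436.8, 266.7, 45.8]
orientation: [3.134, 0.201, -0.003]
ft_force: [-0.8, -0.8, 0.5]
width: 43.9
grasp_force: 0.0
shift [ 1.6  0.9 -0.2] turn [0.001 0.002 0.002] t 28.2
```

```bash
python3 -m creep '[{"translation":[0,0,0],"angular":[0,0,0],"jaw":0},{"translation":[0,0,0],"angular":[0,0,0],"jaw":0},{"translation":[0,0,0],"angular":[0,0,0],"jaw":0},{"translation":[0,0,0],"angular":[0,0,0],"jaw":0},{"translation":[0.5,0,-10],"angular":[0,0,0],"jaw":0},{"translation":[1.5,0,-20],"angular":[0,0,0],"jaw":0},{"translation":[4,0,-30],"angular":[0,0,0],"jaw":0},{"translation":[6.5,0,-40],"angular":[0,0,0],"jaw":0}]'
```

```text
t: 29.2
ee_pos: [444.2, 266.8, 87.1]
orientation: [3.135, 0.199, -0.001]
ft_force: [1.6, 0.7, -6.8]
width: 19.6
grasp_force: 30.0
```

```bash
python3 -m creep '[{"translation":[5,0,-13],"angular":[0,0,0],"jaw":0},{"translation":[12,0,-26],"angular":[0,0,0],"jaw":0},{"translation":[21,0,-38.5],"angular":[0,0,0],"jaw":0},{"translation":[29,0,-47],"angular":[0,0,0],"jaw":0},{"translation":[29,0,-47],"angular":[0,0,0],"jaw":0},{"translation":[28.5,0,-46.5],"angular":[0,0,0],"jaw":0.75},{"translation":[28.5,0,-46.5],"angular":[0,0,0],"jaw":0.75},{"translation":[28.5,0,-46.5],"angular":[0,0,0],"jaw":0.75}]'
python3 -m creep '[{"translation":[0,0,0],"angular":[0,0,0],"jaw":0.75},{"translation":[0,0,0],"angular":[0,0,0],"jaw":0.75},{"translation":[0,0,-30],"angular":[0,0,0],"jaw":0.75},{"translation":[0,0,-70],"angular":[0,0,0],"jaw":0.75},{"translation":[-20,-30,-100],"angular":[0,0,0],"jaw":0.75},{"translation":[-50,-80,-100],"angular":[0,0,0],"jaw":0.75},{"translation":[-70,-120,-100],"angular":[0,0,0],"jaw":0.75},{"translation":[-70,-130,-100],"angular":[0,0,0],"jaw":0.75}]'
python3 - <<'E'
from h import *
print(ctrl.get_obs()["t"])
im=ctrl.get_image("scene");t=ctrl.get_image("top")
a=cv2.resize(im[150:270,225:455],None,fx=3.4,fy=3.4,interpolation=2);b=cv2.resize(t[190:290,125:345],None,fx=3.55,fy=3,interpolation=2)
w=min(a.shape[1],b.shape[1]);cv2.imwrite("pics/p5.png",np.vstack([a[:280,:w],b[:,:w]])[:600,:,::-1])
for n,i,roi in(("top",t,(120,195,345,290)),("scene",im,(235,165,450,260))):
    for A,c,pts in blobs(i,(18,130,80),(35,255,255),roi,6):print(n,A,np.round(c,1))
    # rear edge of lid (hinge): world at z=52 of blue blob
    for A,c,pts in blobs(i,(105,120,50),(125,255,255),roi,100):
        r=cv2.minAreaRect(onz(n,pts,58)[:,:2].astype(np.float32));print("blue",A,np.round(c,1),np.round(r[0],1),np.round(r[1],1),round(r[2],1))
E
```

```text
t: 30.2
ee_pos: [472.7, 270.7, 133.2]
orientation: [-3.135, -0.199, -0.0]
ft_force: [0.2, -0.0, 0.7]
width: 46.1
grasp_force: 0.0
t: 31.2
ee_pos: [385.3, 392.4, 233.2]
orientation: [-3.135, -0.204, -0.0]
ft_force: [0.9, 1.1, -0.4]
width: 65.6
grasp_force: 0.0
31.2
top 32 [240.  252.4]
top 41 [147.1 261. ]
top 30 [308.8 264.4]
blue 716 [244.7 226.7] [570.8  27.8] [ 53.  115.4] 81.5
blue 707 [313.  238.7] [ 541.7 -160.3] [ 50.9 116.4] 81.4
blue 532 [150.  242.2] [525.8 283.4] [53.  86.5] 83.6
scene 31 [416.9 175.9]
scene 25 [268.3 178.1]
scene 25 [330.3 193.5]
blue 735 [415.4 202.5] [486.6 282.2] [ 54.8 163.2] 89.9
blue 509 [259.2 196.2] [ 543.8 -158.7] [ 52.5 115.9] 80.8
blue 558 [322.8 212.7] [572.3  28.3] [ 53.1 115.8] 81.8
```

View pics/p5.png

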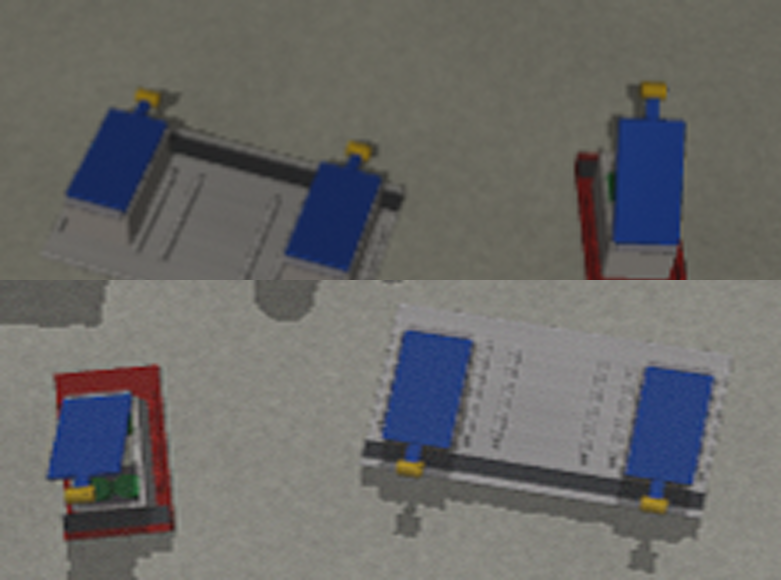

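The stiff case's lid stands open in the dock, and the two good cases are shut and where they started. I'll check that the docked case has not crept back.

```bash
python3 - <<'E'
from h import *
cs,sn=np.cos(.13),np.sin(.13);out=[]
for nm,(l,t,r,b) in(("scene",(380,160,440,260)),("top",(130,205,190,290))):
    im=cv2.resize(ctrl.get_image(nm)[t:b,l:r],None,fx=6,fy=6,interpolation=2).copy()
    for cx,col in((-4.5,(0,255,0)),(4,(255,255,0))):
        P=[[516.8+cs*(x+cx)-sn*y,276+sn*(x+cx)+cs*y,z] for x,y,z in [(50,-28,6),(50,28,6),(50,28,50),(50,-28,50)]]
        q=proj(nm,P);cv2.polylines(im,[np.int32((q-[l,t]+.5)*6)],True,col,1)
    out.append(im[:510])
cv2.imwrite("pics/p6.png",np.hstack(out)[:,:,::-1])
E
```

```text
(no output)
```

View pics/p6.png

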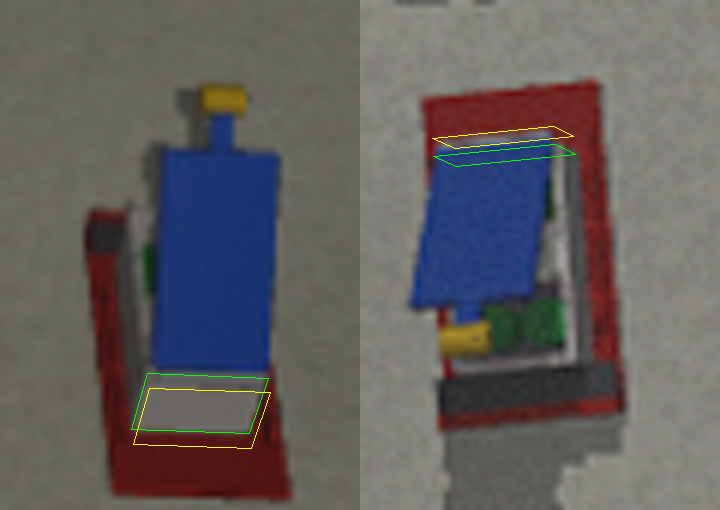

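In the scene view the rear face matches home (green outline), but the top view suggests it may have crept a few mm. A gentle push on the rear face will settle it.

```bash
python3 -c "
from h import *
to((593,286,23),0.13)"
```

```text
shift [191.  129.  209.9] turn [ 0.001  0.    -0.003] t 31.4
```

```bash
python3 -m creep '[{"translation":[45,20,0],"angular":[0,0,0],"jaw":0},{"translation":[90,40,0],"angular":[0,0,0],"jaw":0},{"translation":[140,70,0],"angular":[0,0,0],"jaw":0},{"translation":[180,105,0],"angular":[0,0,0],"jaw":0},{"translation":[196,129,20],"angular":[0,0,0],"jaw":0},{"translation":[196,129,60],"angular":[0,0,0],"jaw":0},{"translation":[196,129,100],"angular":[0,0,0],"jaw":0},{"translation":[196,129,130],"angular":[0,0,0],"jaw":0}]'
python3 -c "
from h import *
to((593,286,23),0.13)"
```

```text
t: 32.4
ee_pos: [597.5, 285.1, 101.0]
orientation: [3.135, 0.195, -0.003]
ft_force: [0.2, 0.2, -0.2]
width: 0.4
grasp_force: 0.0
shift [-4.2 -1.5 78. ] turn [ 0.001  0.002 -0.006] t 32.4
```

```bash
python3 -m creep '[{"translation":[0,-1,25],"angular":[0,0,0],"jaw":0},{"translation":[0,-1,55],"angular":[0,0,0],"jaw":0},{"translation":[0,-1,76],"angular":[0,0,0],"jaw":0},{"translation":[-4,-1,78],"angular":[0,0,0],"jaw":0},{"translation":[-9,-1,78],"angular":[0,0,0],"jaw":0},{"translation":[-14,-1,78],"angular":[0,0,0],"jaw":0},{"translation":[-17,-1,78],"angular":[0,0,0],"jaw":0},{"translation":[-18,-1,78],"angular":[0,0,0],"jaw":0}]'
python3 -m creep '[{"translation":[-1,0,0],"angular":[0,0,0],"jaw":0},{"translation":[-2,0,0],"angular":[0,0,0],"jaw":0},{"translation":[-3,0,0],"angular":[0,0,0],"jaw":0},{"translation":[-4,0,0],"angular":[0,0,0],"jaw":0},{"translation":[-5,0,0],"angular":[0,0,0],"jaw":0},{"translation":[-6,0,0],"angular":[0,0,0],"jaw":0},{"translation":[-6,0,0],"angular":[0,0,0],"jaw":0},{"translation":[-6,0,0],"angular":[0,0,0],"jaw":0}]'
```

```text
t: 33.4
ee_pos: [579.5, 286.5, 25.7]
orientation: [-3.135, -0.199, -0.001]
ft_force: [0.4, 0.1, -0.5]
width: 0.2
grasp_force: 0.0
t: 34.4
ee_pos: [575.8, 286.2, 25.8]
orientation: [-3.134, -0.199, -0.007]
ft_force: [7.7, 0.2, -1.3]
width: 0.4
grasp_force: 3.5
```

```bash
python3 -m creep '[{"translation":[-1,0,0],"angular":[0,0,0],"jaw":0},{"translation":[-2,0,0],"angular":[0,0,0],"jaw":0},{"translation":[-3,0,0],"angular":[0,0,0],"jaw":0},{"translation":[-3,0,0],"angular":[0,0,0],"jaw":0},{"translation":[-3,0,0],"angular":[0,0,0],"jaw":0},{"translation":[-3,0,0],"angular":[0,0,0],"jaw":0},{"translation":[-3,0,0],"angular":[0,0,0],"jaw":0},{"translation":[-3,0,0],"angular":[0,0,0],"jaw":0}]'
```

```text
t: 35.4
ee_pos: [575.3, 286.4, 26.7]
orientation: [-3.132, -0.199, -0.015]
ft_force: [12.8, 0.6, -1.1]
width: 0.4
grasp_force: 6.3
```

Firmly home against the wall. Withdraw.

```bash
python3 -m creep '[{"translation":[5,0,0],"angular":[0,0,0],"jaw":0},{"translation":[20,0,0],"angular":[0,0,0],"jaw":0},{"translation":[35,0,-5],"angular":[0,0,0],"jaw":0},{"translation":[40,0,-50],"angular":[0,0,0],"jaw":0},{"translation":[40,0,-100],"angular":[0,0,0],"jaw":0},{"translation":[40,0,-150],"angular":[0,0,0],"jaw":0},{"translation":[40,0,-180],"angular":[0,0,0],"jaw":0},{"translation":[40,0,-180],"angular":[0,0,0],"jaw":0}]'
python3 - <<'E'
from h import *
im=ctrl.get_image("scene")
for A,c,p in blobs(im,(18,130,80),(35,255,255),(235,150,450,260),6):print(A,np.round(c,1))
for A,c,p in blobs(im,(105,120,50),(125,255,255),(235,150,450,260),100):print("blue",A,np.round(c,1))
cv2.imwrite("pics/p7.png",cv2.resize(im[100:310,200:460],None,fx=3,fy=2.8)[:,:,::-1])
E
```

```text
t: 36.4
ee_pos: [612.3, 290.9, 208.4]
orientation: [-3.133, -0.199, -0.008]
ft_force: [0.2, 1.3, -1.0]
width: 0.5
grasp_force: 0.0
15 [416.4 176.5]
24 [268.2 178. ]
25 [330.3 193.5]
blue 508 [259.2 196.2]
blue 714 [415.4 202.9]
blue 559 [322.8 212.7]
```

View pics/p7.png

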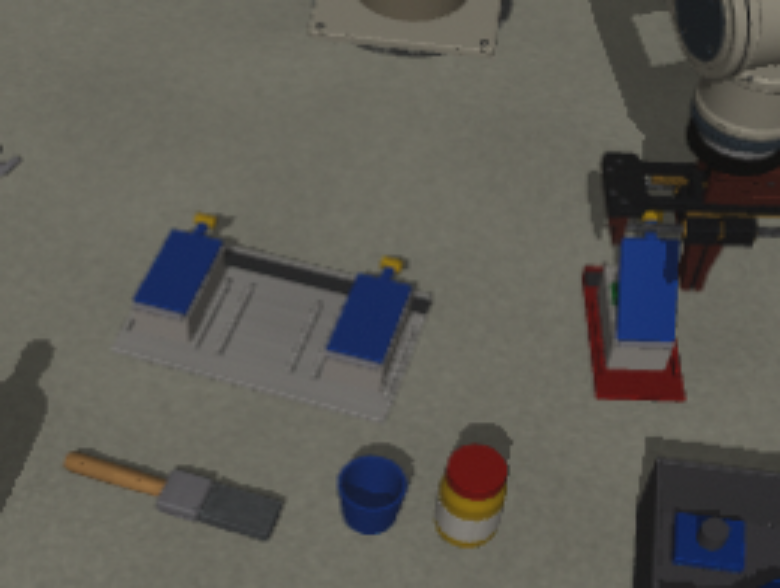

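The stiff case is in the dock with its lid open (pull at crop (650,217)). The two good cases are shut in the rack, nothing else has moved, and the gripper is clear above.

```bash
python3 -c "
from workcell import ctrl
print(ctrl.close_job())"
```

```text
the job is handed in; nothing more can be done
None
```

I handed the job in at about 36 s of robot time: the middle case was the stiff one and is now home in the red dock with its lid about half open, the left and right cases are good and sit shut in the rack, nothing else was visibly moved, and the hand-in gave no verdict.

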